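# Lower the pour-over dripper one hole over the mug

## Robot

A 6-joint arm with a two-finger parallel gripper is mounted at the origin on the work surface. World frame = base frame: x ahead of the robot, y to its left, z up, the work surface at z = 0. Lengths are in mm, angles in rad, forces in N, time in s.
With the tool pointing down it reaches from about 300 to 775 mm from the base axis. Payload 14.6 kg.
Tool frame: the origin (TCP) lies between the finger pads; the fingertips stand manip.finger_overhang ahead of it and the grasp point (between the pads) lies 2 mm behind it (manip.finger_overhang is the distance from the TCP to the fingertips, in mm); z points along the fingers, y is the direction in which the jaws open and shut (so a half turn about z gives the same grasp; the last joint's range is limited). The gripper opens to 94 mm and grips with 3 to 60 N. Pads are 16 mm wide; open, the fingers measure 119 mm over their backs; the gripper's body (75 mm by 177 mm) begins 78 mm behind the grasp point.
Start: joints at [1.279, 0.3, 1.521, -0, 1.321, -0.067], TCP at [122.599, 536.152, 222.446] pointing down, gripper open.
Joint ranges: [-3.03, 3.03], [-0.79, 2.21], [0.23, 2.52], [-1.04, 4.18], [0, 3.07], [-2.55, 2.55]. Speed limits (rad/s): [2.22, 2.22, 2.57, 3.14, 3.14, 3.14].

## Interface

Orientations are given as [roll, pitch, yaw] about the fixed x, y, z axes, in that order (R = Rz(yaw) Ry(pitch) Rx(roll)).
In Python, from cell import manip gives the robot as it stands.
- The arm moves only by the tool drive_tool, never from a script. Its argument "steps" is a list of rows, each an object with "delta_pos": the shift along the world's x, y, z in mm, a list of three; "yaw": the turn about the world's z in rad; "hand": the finger opening in mm, from 0 to 94. A call has 1 to 5 rows; each row shifts and turns the commanded pose from where the row before left it; what a row does not reach is not made up. A row lasts 1/12 s, in which the tool goes at most 41.7 mm and 7.16 degrees, less where a joint would pass 70% of its speed; a pose out of reach is approached as far as the arm can. A call is refused whole if a number of a shift passes 41.7 or a number of a turn 0.125, either way. A call with a gripper value outside its range is refused whole. The fingers move at their own pace and stop on an object; "squeeze" is the grip in N (left out, the last holds). Time passes only in rows, so rows that do not move let the fingers close. It gives the time, the measured TCP pose, the force and the opening at its end, in the units of the state.
- manip.read_state(): the state, without advancing time (a new reading comes with each control period).
- manip.camera(name): name is "side" or "top" or "wrist"; returns a dict with "frame" (384x512x3 uint8, red, green, blue), "range_z" (384x512 float32, mm along the optical axis (not along the pixel's ray), 0 where there is no reading), "intrinsics" (3x3 intrinsics, pixels), "position" and "attitude" of the camera in the world. Camera axes: x right, y down, z forward; pixel columns grow to the right and rows downward; lengths in mm; the calibration is good to about 2 mm. The wrist camera is an equidistant fisheye: a pixel r from the principal point sees the ray r / f radians off the axis. A picture is of the moment at which its call begins.
- manip.sign_off(): hands the job in, once; it reports no verdict.
The state is a dict: "clock": time; "joints": joint angles; "qd": joint speeds; "effort": joint torques, N m; "eef_pos": TCP position; "eef_rot": TCP orientation; "wrist_force": force on the tool from outside, world axes, zero at the start; "moment": the same for the moment, N m; "finger_gap": finger opening in mm.
Only numpy, scipy, OpenCV 4.12 (cv2) and the standard library are available. Lean on these libraries where they do the work, as an engineer would, in place of code of your own. Each camera call takes 0.05 s, during which the arm holds its last target.

## Task

The dripper on the pour-over stand hangs too high above the mug. Squeeze in the sprung button on the post and slide the sleeve that carries the dripper down one hole until the button snaps fully out in the next hole, then push down on the cap at the top of the post with about a kilogram, not hard, to make sure that it has locked. Leave the mug where it stands and knock nothing else about.

Things in the scene. Friction and masses are not known exactly. Their poses are not given: they have to be found in the camera images.
- stand: Fixed pour-over stand: dark wooden slab 140 x 250 mm, 18 mm high, with an upright 20 mm square steel post. Origin on the post's axis at counter level, z up. The slab reaches 70 mm either way along x, 55 mm along -y, 195 mm along +y. +x points out of the post face that has the button, +y along the arm to the dripper. It is turned about z from start to start.
- cap: Black rubber cap, 23 x 23 x 5 mm, on the top end of the sleeve. The sleeve is a square metal tube, 25 x 25 mm outside, 83 mm long, sliding over the post; cap, arm and dripper are in one piece with it. Origin at the cap's underside, on the post's axis; x and y as the stand's. Beside the sleeve's +x and -x faces the space is free for fingers down to 30 mm above the counter.
- cap_top (a point): The centre of the flat upper face of the cap: 182 mm above the counter at the start, 162 mm with the sleeve one hole lower.
- next_hole (a point): The mouth of the next hole, the topmost, in the sleeve's +x face: 166 mm above the counter at the start, 11 mm under the sleeve's top edge; moves with the sleeve. The face has a column of four 11 mm holes, 20 mm apart; the button starts in the third from the bottom. A finger lying over this hole when it meets the button keeps the button from coming out.
- dripper (a point): Centre of the rim of the white dripper: 130 mm from the post's axis along the stand's +y, rim radius 55 mm (nearest edge 75 mm from the axis), 231 mm above the counter at the start. It sits in a ring on a flat arm, 14 mm wide and 6 mm thick, that leaves the sleeve's +y face at 165 mm above the counter. It moves with the sleeve.
- sleeve (a joint): Sleeve's slide on the post, m: 0 at the start, growing as it moves DOWN; 0.020 is the next hole, 0.0255 the bottom stop; negative is higher (holes at -0.020, -0.040). Off its hole 6.5 N of friction hold it against its 3 to 4.5 N of weight: it stays where it is left, and a push of 2 to 7 N on the cap moves it on. Button out in a hole: locked, 1 mm of play and 1 mm of give. Slide it at 30 mm/s or less.
- button (a joint): Press of the button, m: 0 fully out (5.5 mm proud of the sleeve), 0.0055 flush, 0.0075 caught behind the sleeve's 2 mm wall. Spring 5 N at first, 9.5 N flush, 11 N caught. Pinched flush, the sleeve still needs a pull down of some 15 to 25 N for the dome to ride under the hole's edge; after 6 mm of slide the button is caught, may be let go, and springs out by itself at the next hole.
- button_tip (a point): Outermost point of the button, a steel stud 9 mm across with a domed end, pointing along the stand's +x. It stays 146 mm above the counter as the sleeve slides past; it moves only in and out. A pinch across the sleeve's +x and -x faces, one finger on the button, closes from 30.5 to 25 mm as the button goes flush.
- mug: A white mug, 80 mm across, 92 mm high, standing upright under the dripper on the stand's drip plate, 20 mm above the counter, loose. Origin at the centre of its underside.
- tray: A low wooden tray, fixed, 200 x 150 mm, 22 mm high, beside the stand (to its left or right), with two small cups and a scoop in it. Origin at the centre of its underside.
- cup_a: A small white cup in the tray, 62 mm across, 58 mm high, loose. Origin at the centre of its underside.
- cup_b: The other small white cup in the tray, the same.
- scoop: A steel spoon 150 mm long lying in the tray, loose.
- milk_jug: A steel milk jug, about 86 mm across, 98 mm high, loose, on the right of the counter. Origin at the centre of its underside.
- canister: A steel coffee canister 104 mm across, 165 mm high, loose, on the left of the counter. Origin at the centre of its underside.
- syrup: A brown glass bottle 68 mm across, 225 mm high, loose, on the far side. Origin at the centre of its underside.
- filter_box: A cardboard box of filters, 60 x 130 mm, 120 mm high, loose, on the far side. Origin at the centre of its underside.
Things that resemble listed ones, but are neither listed nor needed, are in the scene too. What is shaped like the mug but purple is not meant.

How it is judged:
By the outcome, as a careful person would: the job done as asked, in the order asked, and still so for the second after the job is handed in, with the robot touching nothing.
It also fails if it takes over 38 s, if anything falls off the work surface, if the arm or the gripper's body presses on something with over 40 N, if the wrist force passes 120 N, or if a joint passes its speed limit or range.

## Working session

There is one attempt and no reset: what is moved stays moved. The work goes in short steps, Python scripts to look and compute and a tool call to move; the robot and the scene stay as the last step left them, time stands still between calls to the robot, and variables do not carry over. Pictures are saved under pics/ and viewed, and the job is handed in when it is done.

Besides the shell and the picture viewer there is one more tool, called after "Emit:" as name(argument=value, ...), one argument or row to a line, values as JSON. drive_tool: Moves the arm, as the interface text tells. Its arguments: {"type":"object","properties":{"steps":{"type":"array"},"squeeze":{"type":"number"}},"required":["steps"]}

```bash
ls; mkdir -p pics; python3 - <<'E'
from cell import manip
import cv2,numpy as np
print(manip.read_state()); print(manip.finger_overhang)
for n in ["side","top","wrist"]:
    c=manip.camera(n); cv2.imwrite(f"pics/{n}0.png",c["frame"][:,:,::-1]); np.savez(f"{n}0.npz",**c)
    print(n,c["intrinsics"].tolist(),c["position"],c["attitude"])
E
```

```text
pics
{'clock': 0.0, 'joints': array([ 1.27938746e+00,  3.00463903e-01,  1.52161561e+00,  1.48420762e-06,
        1.32071855e+00, -6.65957034e-02]), 'qd': array([-1.32270437e-03,  1.67289724e-04, -9.07352090e-05, -3.05731153e-04,
        2.20563421e-04, -7.32112972e-04]), 'effort': array([ 5.07059904e-04, -5.31808734e+01, -3.52734411e+01,  7.08668190e-02,
        2.44415668e-02, -1.11486959e-04]), 'eef_pos': array([122.53305025, 535.90800759, 221.87566939]), 'eef_rot': array([-3.14039001e+00, -8.16502738e-05,  2.91677908e+00]), 'wrist_force': array([-0.9636358 ,  1.22583557,  0.34070083]), 'moment': array([-0.00113435, -0.00332919,  0.00242157]), 'finger_gap': 94.01005346160048}
17.0
side [[443.72425769564904, 0.0, 254.33599796873062], [0.0, 443.72425769564904, 187.21736140484686], [0.0, 0.0, 1.0]] [ 477.23828518 1044.72064402 1042.85103649] [-2.28995622 -0.00757438 -3.12266492]
top [[411.51115494562674, 0.0, 261.0795756152539], [0.0, 411.51115494562674, 197.3284113319405], [0.0, 0.0, 1.0]] [ 296.87503785   31.39089336 1655.46160628] [-2.99808178 -0.01377685 -1.56410562]
wrist [[297.3186396354542, 0.0, 257.7572372622032], [0.0, 297.3186396354542, 186.2277374218483], [0.0, 0.0, 1.0]] [ 42.80151205 554.55973215 383.39854226] [2.85746057e+00 9.89922679e-04 1.34638889e+00]
```

View pics/side0.png

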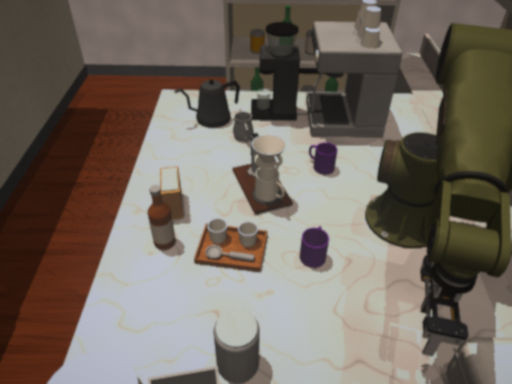

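View pics/top0.png

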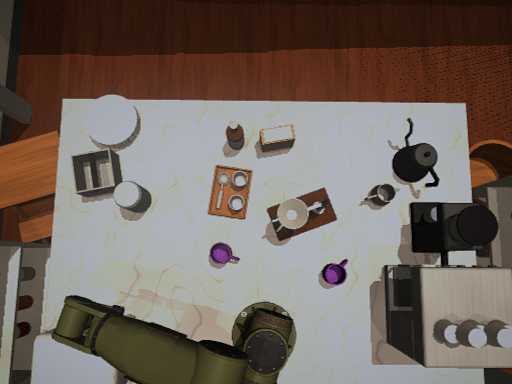

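View pics/wrist0.png

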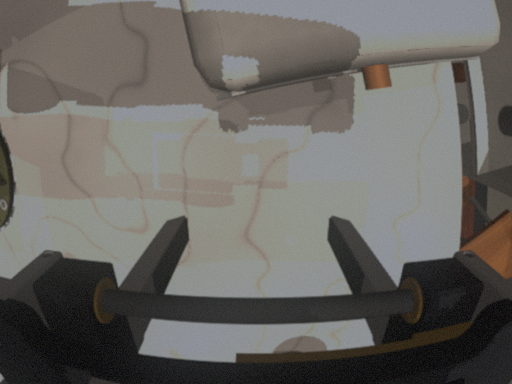

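```bash
cat > h.py <<'E'
import numpy as np,cv2
from scipy.spatial.transform import Rotation as R
def load(n): return dict(np.load(n))
def cam(c):
    return c["intrinsics"],c["position"],R.from_euler("xyz",c["attitude"]).as_matrix()
def ray(c,u,v,fish=False):
    K,p,A=cam(c); x=(u-K[0,2])/K[0,0]; y=(v-K[1,2])/K[1,1]
    if fish:
        r=np.hypot(x,y); d=np.array([np.sin(r)*x/r,np.sin(r)*y/r,np.cos(r)]) if r>1e-9 else np.array([0,0,1.])
    else: d=np.array([x,y,1.])
    return p,A@d
def onz(c,u,v,z,fish=False):
    p,d=ray(c,u,v,fish); return p+d*(z-p[2])/d[2]
def proj(c,P,fish=False):
    K,p,A=cam(c); q=A.T@(np.asarray(P,float)-p)
    if fish:
        th=np.arctan2(np.hypot(q[0],q[1]),q[2]); n=np.hypot(q[0],q[1]); a=q[:2]/n*th
    else: a=q[:2]/q[2]
    return K[0,0]*a[0]+K[0,2],K[1,1]*a[1]+K[1,2]
def cloud(c,us,vs):
    K,p,A=cam(c); z=c["range_z"][vs,us]; q=np.stack([(us-K[0,2])/K[0,0]*z,(vs-K[1,2])/K[1,1]*z,z],-1)
    return q@A.T+p
E
python3 - <<'E'
from h import *
t=load("top0.npz");s=load("side0.npz")
cv2.imwrite("pics/topc.png",cv2.resize(t["frame"][170:260,240:360,::-1],None,fx=6,fy=6,interpolation=cv2.INTER_CUBIC))
cv2.imwrite("pics/sidec.png",cv2.resize(s["frame"][120:225,215:345,::-1],None,fx=5.5,fy=5.5,interpolation=cv2.INTER_CUBIC))
# slab mask
f=t["frame"];vv,uu=np.mgrid[180:250,255:350]; P=cloud(t,uu,vv)
np.set_printoptions(suppress=True,precision=0)
hsv=cv2.cvtColor(f,cv2.COLOR_RGB2HSV)
print(hsv[205,328],hsv[225,285],f[205,328],f[230,300])
m=(P[...,2]>175)&(P[...,2]<190); print(P[m])
m=P[...,2]>205; print(P[m].mean(0),m.sum())
E
```

```text
[10 91 81] [ 17  43 167] [81 62 52] [73 41 27]
[[ 505. -219.  185.]
 [ 506. -223.  180.]
 [ 506. -226.  183.]
 [ 502. -208.  186.]
 [ 502. -212.  183.]
 [ 502. -216.  182.]
 [ 502. -219.  180.]
 [ 502. -223.  183.]
 [ 503. -227.  176.]
 [ 499. -205.  177.]
 [ 499. -208.  180.]
 [ 499. -212.  180.]
 [ 498. -215.  185.]
 [ 499. -220.  177.]
 [ 499. -223.  181.]
 [ 499. -227.  179.]
 [ 498. -230.  183.]
 [ 495. -208.  184.]
 [ 494. -211.  186.]
 [ 494. -215.  186.]
 [ 495. -219.  181.]
 [ 494. -222.  187.]
 [ 494. -226.  186.]
 [ 495. -230.  179.]
 [ 492. -209.  179.]
 [ 491. -211.  186.]
 [ 491. -215.  186.]
 [ 491. -219.  185.]
 [ 492. -224.  176.]
 [ 492. -227.  179.]
 [ 492. -231.  177.]
 [ 487. -211.  187.]
 [ 488. -216.  178.]
 [ 488. -219.  179.]
 [ 487. -222.  185.]
 [ 488. -227.  178.]
 [ 487. -229.  185.]
 [ 488. -234.  181.]
 [ 484. -212.  178.]
 [ 484. -216.  180.]
 [ 483. -218.  185.]
 [ 484. -223.  181.]
 [ 484. -226.  181.]
 [ 478.  -95.  189.]
 [ 480. -215.  181.]
 [ 475.  -84.  189.]
 [ 475.  -88.  190.]
 [ 475.  -92.  184.]
 [ 475.  -95.  189.]
 [ 475.  -99.  189.]
 [ 
[... 2153 characters left out ...]
 189.]
 [ 435. -127.  190.]
 [ 432.  -81.  184.]
 [ 432.  -85.  178.]
 [ 433.  -89.  177.]
 [ 432.  -96.  179.]
 [ 433. -100.  177.]
 [ 433. -103.  175.]
 [ 433. -107.  178.]
 [ 432. -117.  184.]
 [ 432. -120.  190.]
 [ 428.  -52.  185.]
 [ 428.  -81.  185.]
 [ 429.  -85.  181.]
 [ 428.  -88.  185.]
 [ 429.  -96.  176.]
 [ 429. -103.  175.]
 [ 429. -110.  181.]
 [ 428. -113.  188.]
 [ 429. -117.  184.]
 [ 425.  -45.  180.]
 [ 424.  -81.  189.]
 [ 424.  -84.  189.]
 [ 425.  -88.  183.]
 [ 425.  -92.  183.]
 [ 425.  -96.  181.]
 [ 425.  -99.  185.]
 [ 425. -103.  180.]
 [ 425. -106.  187.]
 [ 425. -109.  187.]
 [ 424. -113.  189.]
 [ 421.  -91.  189.]
 [ 421. -102.  188.]]
[439. -89. 329.] 468
```

```bash
python3 - <<'E'
from h import *
t=load("top0.npz")
f=t["frame"].astype(int);m=np.zeros(f.shape[:2],np.uint8)
m[180:250,255:350]=((f.max(2)<110)&(f[...,0]>f[...,2]+10))[180:250,255:350]
n,l,st,ce=cv2.connectedComponentsWithStats(m); print(st[1:])
cs,_=cv2.findContours(m,cv2.RETR_EXTERNAL,cv2.CHAIN_APPROX_NONE); c=max(cs,key=len)
allp=np.vstack(cs); r=cv2.minAreaRect(c); b=cv2.boxPoints(r); print(r,b)
for p in b: print(onz(t,*p,18).round(1))
E
```

```text
[[ 272  188   65   53 1021]
 [ 321  203    1    1    1]
 [ 267  204   13   17  113]
 [ 321  205    1    1    1]
 [ 322  208    2    1    2]
 [ 278  220    1    1    1]]
((301.2260437011719, 214.1027374267578), (35.22938537597656, 62.61701583862305), 69.44395446777344) [[265.72604 208.60274]
 [324.35617 186.61644]
 [336.72604 219.60274]
 [278.09592 241.58904]]
[488.2  -8.5  18. ]
[ 579.7 -245.2   18. ]
[ 446.3 -292.8   18. ]
[357.1 -58.2  18. ]
```

View pics/topc.png

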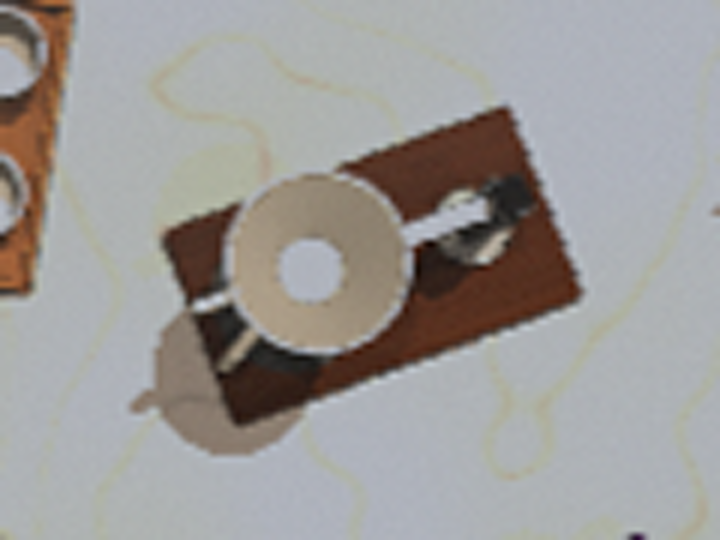

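View pics/sidec.png

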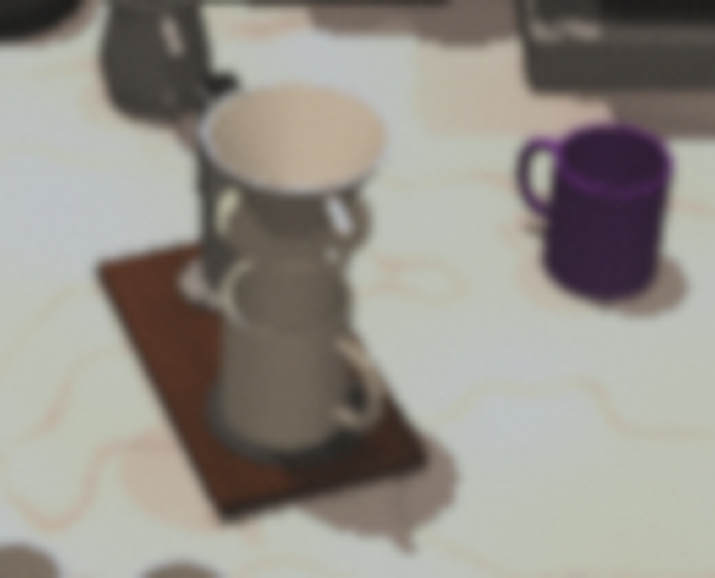

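The stand is the dark slab with a black-capped post. In the top view, the slab is centred at about (301,214), the dripper is at (290,214) and the cap is at about (325,203).

Candidates that could be mistaken for what I want:
- **Post or cap:** the milk jug's dark lid at (380,195) and the grinder at (450,225).
- **Mug:** the purple mugs at (222,254) and (335,270). The right mug is the white one under the dripper.

I choose the post standing on the slab. Next I'll refine the cap position and check it in a close crop.

```bash
python3 - <<'E'
from h import *
t=load("top0.npz")
f=t["frame"].astype(int)
sub=f[195:215,310:335]; vv,uu=np.mgrid[195:215,310:335]
m=(sub.max(2)<65)&(abs(sub[...,0]-sub[...,2])<14)
z=cloud(t,uu,vv)[...,2]
m2=m&(z>165)
print(m.sum(),m2.sum(), onz(t,uu[m2].mean(),vv[m2].mean(),182))
# axis from slab
b=np.array([onz(t,*p,18)[:2] for p in [(265.726,208.603),(324.356,186.616),(336.727,219.603),(278.096,241.589)]])
d=(b[0]-b[1])+(b[3]-b[2]); d/=np.linalg.norm(d); print(np.degrees(np.arctan2(d[1],d[0])), b.mean(0)-70*d)
# mid rim
print(onz(t,291.8,214,231))
cv2.imwrite("pics/capc.png",cv2.resize(t["frame"][190:225,300:345,::-1],None,fx=14,fy=14,interpolation=cv2.INTER_NEAREST))
E
```

```text
64 40 [ 492.38549776 -216.6110655   182.        ]
110.97061711228416 [ 492.85763065 -216.54240457]
[445.1542038  -94.19554539 231.        ]
```

View pics/capc.png

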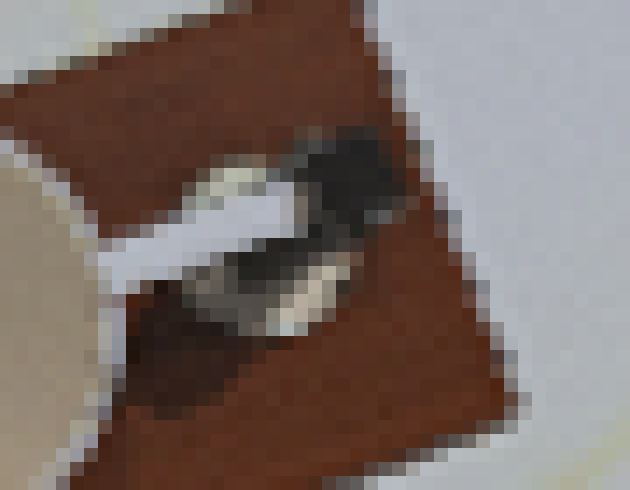

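Emit:
drive_tool(
  steps=[
    {"delta_pos": [0, 0, 33], "yaw": 0, "hand": 94},
    {"delta_pos": [0, 0, 33], "yaw": 0, "hand": 94},
    {"delta_pos": [0, 0, 33], "yaw": 0, "hand": 94},
    {"delta_pos": [18, -37, 0], "yaw": 0, "hand": 94},
    {"delta_pos": [18, -37, 0], "yaw": 0, "hand": 94},
  ],
)

```text
clock: 0.57
eef_pos: [158.6, 462.3, 322.6]
eef_rot: [3.139, 0.001, 2.919]
wrist_force: [1.5, -0.1, -0.9]
finger_gap: 94.1
```

The crop shows the black cap at about (325,202), with the pale arm running left to the dripper. The cap, the slab and the depth readings agree: the post is at (492.6, -216.6) and stand +x points at 21°. Moving over it now.

Emit:
drive_tool(
  steps=[
    {"delta_pos": [18.5, -37, 0], "yaw": -0.06, "hand": 94},
    {"delta_pos": [18.5, -37, 0], "yaw": -0.06, "hand": 94},
    {"delta_pos": [18.5, -37, 0], "yaw": -0.06, "hand": 94},
    {"delta_pos": [18.5, -37, 0], "yaw": -0.06, "hand": 94},
    {"delta_pos": [18.5, -37, 0], "yaw": -0.06, "hand": 94},
  ],
)

```text
clock: 0.98
eef_pos: [251.2, 275.3, 321.4]
eef_rot: [3.141, 0.0, 2.614]
wrist_force: [0.7, 0.3, -0.4]
finger_gap: 94.0
```

Emit:
drive_tool(
  steps=[
    {"delta_pos": [18.5, -37, 0], "yaw": -0.06, "hand": 94},
    {"delta_pos": [18.5, -37, 0], "yaw": -0.06, "hand": 94},
    {"delta_pos": [18.5, -37, 0], "yaw": -0.06, "hand": 94},
    {"delta_pos": [18.5, -37, 0], "yaw": -0.06, "hand": 94},
    {"delta_pos": [18.5, -37, 0], "yaw": -0.06, "hand": 94},
  ],
)

```text
clock: 1.4
eef_pos: [343.8, 90.1, 321.6]
eef_rot: [3.141, 0.0, 2.314]
wrist_force: [1.2, 0.3, -0.3]
finger_gap: 94.0
```

Emit:
drive_tool(
  steps=[
    {"delta_pos": [18.5, -37, 0], "yaw": -0.06, "hand": 94},
    {"delta_pos": [18.5, -37, 0], "yaw": -0.06, "hand": 94},
    {"delta_pos": [18.5, -37, 0], "yaw": -0.06, "hand": 94},
    {"delta_pos": [18.5, -37, 0], "yaw": -0.06, "hand": 94},
    {"delta_pos": [18.5, -37, 0], "yaw": -0.06, "hand": 94},
  ],
)

```text
clock: 1.82
eef_pos: [436.4, -95.2, 321.4]
eef_rot: [3.141, 0.0, 2.013]
wrist_force: [0.3, 1.0, 0.3]
finger_gap: 93.9
```

Emit:
drive_tool(
  steps=[
    {"delta_pos": [18.7, -36, 0], "yaw": -0.03, "hand": 94},
    {"delta_pos": [18.7, -36, 0], "yaw": -0.03, "hand": 94},
    {"delta_pos": [18.8, -36, 0], "yaw": -0.016, "hand": 94},
    {"delta_pos": [0, -13.4, -20], "yaw": 0, "hand": 94},
    {"delta_pos": [0, 0, 0], "yaw": 0, "hand": 94},
  ],
)

```text
clock: 2.23
eef_pos: [491.7, -216.5, 297.3]
eef_rot: [-3.137, -0.004, 1.938]
wrist_force: [0.5, -0.1, -2.0]
finger_gap: 94.2
```

```bash
python3 - <<'E'
from cell import manip
from h import *
print(manip.read_state()["eef_pos"],manip.read_state()["eef_rot"])
c=manip.camera("wrist"); np.savez("w1.npz",**c); cv2.imwrite("pics/w1.png",c["frame"][:,:,::-1])
print(c["position"],c["attitude"])
for q in [(492.6,-216.6,182),(492.6+18*.934,-216.6+18*.358,146)]: print(proj(c,q,True))
E
```

```text
[ 491.72169926 -216.51761833  297.32193325] [-3.13749887 -0.00417808  1.93795499]
[ 463.17440121 -140.36913599  459.10858082] [2.86174355 0.00377906 0.36750465]
(np.float64(258.90898498875174), np.float64(188.28020271786409))
(np.float64(275.4372806434764), np.float64(178.97132697945545))
```

View pics/w1.png

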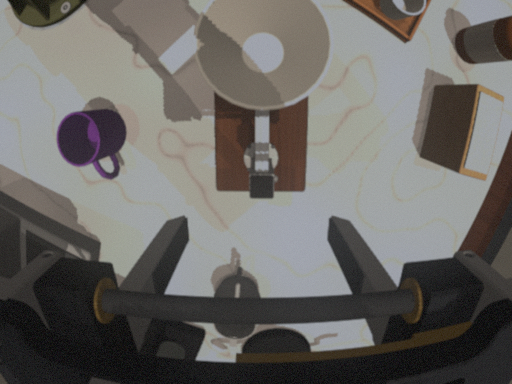

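Emit:
drive_tool(
  steps=[
    {"delta_pos": [0, 0, -30], "yaw": 0, "hand": 94},
    {"delta_pos": [0, 0, -30], "yaw": 0, "hand": 94},
    {"delta_pos": [0, 0, -30], "yaw": 0, "hand": 94},
    {"delta_pos": [0, 0, 0], "yaw": 0, "hand": 94},
    {"delta_pos": [0, 0, 0], "yaw": 0, "hand": 94},
  ],
)

```text
clock: 2.7
eef_pos: [492.2, -213.2, 212.3]
eef_rot: [-3.141, -0.001, 1.942]
wrist_force: [0.3, -0.6, 1.0]
finger_gap: 94.1
```

```bash
python3 - <<'E'
from cell import manip
from h import *
print(manip.read_state()["eef_pos"],manip.read_state()["eef_rot"])
c=manip.camera("wrist"); np.savez("w2.npz",**c); cv2.imwrite("pics/w2.png",cv2.resize(c["frame"][100:260,150:370,::-1],None,fx=3.6,fy=3.6,interpolation=cv2.INTER_CUBIC))
print(c["position"],c["attitude"])
for q in [(492.6,-216.6,182),(492.6+18*.934,-216.6+18*.358,146)]: print(proj(c,q,True))
E
```

```text
[ 492.1921838  -213.24778036  212.2974482 ] [-3.14103201e+00 -7.74884061e-04  1.94177127e+00]
[ 462.63244487 -136.88786219  373.7934614 ] [2.85835501e+00 2.51781617e-04 3.71396497e-01]
(np.float64(256.398378254415), np.float64(226.2470238965543))
(np.float64(278.593966711675), np.float64(208.4529488141305))
```

View pics/w2.png

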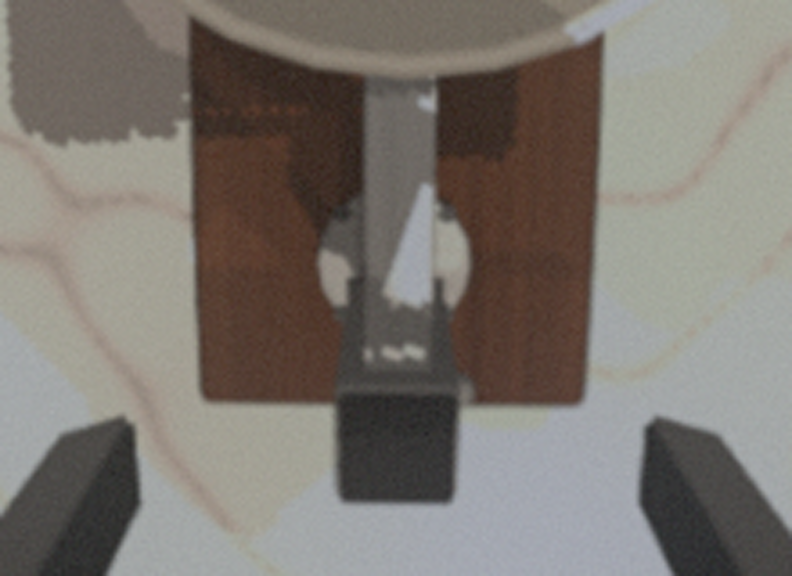

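```bash
python3 - <<'E'
from h import *
c=load("w2.npz")
f=c["frame"][100:260,150:370].astype(int)
m=((f.max(2)<70)).astype(np.uint8); m[:105]=0; m[:,:80]=0; m[:,140:]=0
cs,_=cv2.findContours(m,cv2.RETR_EXTERNAL,cv2.CHAIN_APPROX_NONE); k=max(cs,key=cv2.contourArea)
r=cv2.minAreaRect(k); print(r)
cc=np.array(r[0])+[150,100]
x,y,w,h=cv2.boundingRect(k);print(x,y,w,h)
P=onz(c,*cc,182,True); print("cap",P)
T=np.array([492.2,-213.25]);d=np.array([.934,.358]);n=np.array([-.358,.934])
print("rel x,y",(P[:2]-T)@d,(P[:2]-T)@n)
for u in [(138.,440),(643.,440)]:
    Q=onz(c,150+u[0]/3.6,100+u[1]/3.6,195,True); print((Q[:2]-T)@d,(Q[:2]-T)@n)
print(onz(c,279.7,208.3,146,True))
E
```

```text
((110.0, 123.5), (29.0, 32.0), 90.0)
94 109 33 30
cap [ 494.18950376 -213.71366139  182.        ]
rel x,y 1.6922057335121607 -1.1453020854211236
-46.10193391634041 4.6595476200378485
47.26568879394075 5.150919024654785
[ 510.20839532 -209.70586225  146.        ]
```

The wrist view shows the cap in the crop at about (397,447) and the button tip at about (467,390), i.e. full-frame (280,208), against a prediction of (278.6,208.5). A small centring correction, then I descend around the sleeve.

Emit:
drive_tool(
  steps=[
    {"delta_pos": [1.6, -1.3, -20], "yaw": 0, "hand": 70},
    {"delta_pos": [0, 0, -20], "yaw": 0, "hand": 60},
    {"delta_pos": [0, 0, -22], "yaw": 0, "hand": 50},
    {"delta_pos": [0, 0, 0], "yaw": 0, "hand": 50},
    {"delta_pos": [0, 0, 0], "yaw": 0, "hand": 50},
  ],
  squeeze=45,
)

```text
clock: 3.17
eef_pos: [494.5, -215.6, 151.3]
eef_rot: [3.141, 0.001, 1.941]
wrist_force: [0.1, 0.3, 0.1]
finger_gap: 64.0
```

```bash
python3 - <<'E'
from cell import manip
from h import *
s=manip.read_state();print(s["eef_pos"],s["eef_rot"],s["wrist_force"],s["finger_gap"])
c=manip.camera("wrist"); np.savez("w3.npz",**c); cv2.imwrite("pics/w3.png",cv2.resize(c["frame"][130:350,140:380,::-1],None,fx=2.7,fy=2.7,interpolation=cv2.INTER_CUBIC))
E
```

```text
[ 494.46219128 -215.56901621  151.31464475] [3.14073180e+00 9.63190981e-04 1.94105625e+00] [0.07859708 0.34117626 0.13893981] 64.04887707533888
```

View pics/w3.png

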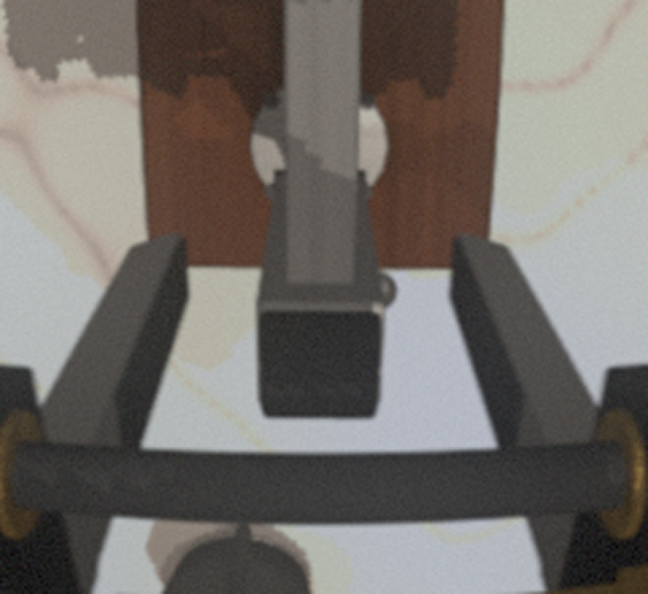

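```bash
python3 - <<'E'
from h import *
c=load("w3.npz"); T=np.array([494.46,-215.57]);a=.3703
d=np.array([np.cos(a),np.sin(a)]);n=np.array([-d[1],d[0]])
for x in(32,-32):
  for y in (8,-8):
    q=T+x*d+y*n; p=proj(c,[*q,134.3],True); print(x,y,(np.array(p)-[140,130])*2.7)
for px in [(388,290),(321,357)]:
  pass
b=onz(c,140+388/2.7,130+290/2.7,146,True)[:2]-T; print("button",b@d,b@n)
k=onz(c,140+321/2.7,130+359/2.7,182,True)[:2]-T; print("cap",k@d,k@n)
for z in [(187,297),(185,235),(451,297),(455,235)]:
  k=onz(c,140+z[0]/2.7,130+z[1]/2.7,134.3,True)[:2]-T; print("tip",k@d,k@n)
E
```

```text
32 8 [449.31609017 238.63541246]
32 -8 [445.42592022 297.56607249]
-32 8 [185.24003457 238.64560785]
-32 -8 [189.1217162  297.58848072]
button 16.322365212472935 0.10825361678842693
cap 0.6781106869980618 3.305276427483436
tip -32.52909970588354 -7.8461052749661295
tip -32.004009720444955 8.956100949344696
tip 33.40893788303745 -7.871936420449097
tip 33.347927431388364 8.936823970139132
```

Button is laterally centred on the pads (0.1 mm) and the fingers are centred on the sleeve. Closing.

Emit:
drive_tool(
  steps=[
    {"delta_pos": [0, 0, 0], "yaw": 0, "hand": 36},
    {"delta_pos": [0, 0, 0], "yaw": 0, "hand": 36},
    {"delta_pos": [0, 0, 0], "yaw": 0, "hand": 34},
    {"delta_pos": [0, 0, 0], "yaw": 0, "hand": 30},
    {"delta_pos": [0, 0, 0], "yaw": 0, "hand": 28},
  ],
  squeeze=45,
)

```text
clock: 3.63
eef_pos: [494.8, -215.5, 150.3]
eef_rot: [3.139, 0.001, 1.941]
wrist_force: [6.7, 2.8, 2.0]
finger_gap: 29.0
```

Emit:
drive_tool(
  steps=[
    {"delta_pos": [0, 0, 0], "yaw": 0, "hand": 26},
    {"delta_pos": [0, 0, 0], "yaw": 0, "hand": 24},
    {"delta_pos": [0, 0, 0], "yaw": 0, "hand": 20},
    {"delta_pos": [0, 0, 0], "yaw": 0, "hand": 20},
  ],
  squeeze=45,
)

```text
clock: 3.97
eef_pos: [494.5, -215.5, 150.2]
eef_rot: [3.14, 0.001, 1.941]
wrist_force: [3.2, 2.8, 6.1]
finger_gap: 24.9
```

Pinched flush (24.9 mm). Pulling down slowly.

Emit:
drive_tool(
  steps=[
    {"delta_pos": [0, 0, -1.5], "yaw": 0, "hand": 20},
    {"delta_pos": [0, 0, -1.5], "yaw": 0, "hand": 20},
    {"delta_pos": [0, 0, -1.5], "yaw": 0, "hand": 20},
  ],
)

```text
clock: 4.22
eef_pos: [494.6, -215.6, 146.7]
eef_rot: [3.14, 0.001, 1.941]
wrist_force: [-6.4, 8.0, 26.8]
finger_gap: 25.1
```

Emit:
drive_tool(
  steps=[
    {"delta_pos": [0, 0, -1.5], "yaw": 0, "hand": 20},
    {"delta_pos": [0, 0, -1.5], "yaw": 0, "hand": 20},
    {"delta_pos": [0, 0, -1.5], "yaw": 0, "hand": 20},
  ],
)

```text
clock: 4.47
eef_pos: [494.5, -215.5, 141.2]
eef_rot: [3.14, 0.001, 1.941]
wrist_force: [4.3, 2.6, 7.2]
finger_gap: 25.0
```

Emit:
drive_tool(
  steps=[
    {"delta_pos": [0, 0, 0], "yaw": 0, "hand": 20},
    {"delta_pos": [0, 0, 0], "yaw": 0, "hand": 20},
  ],
)

```text
clock: 4.63
eef_pos: [494.5, -215.5, 140.8]
eef_rot: [3.14, 0.001, 1.941]
wrist_force: [6.7, 1.7, 0.2]
finger_gap: 24.9
```

```bash
python3 - <<'E'
from cell import manip
from h import *
s=manip.read_state();print(s["eef_pos"],s["wrist_force"],s["finger_gap"])
c=manip.camera("wrist"); np.savez("w4.npz",**c); cv2.imwrite("pics/w4.png",cv2.resize(c["frame"][130:350,140:380,::-1],None,fx=2.7,fy=2.7,interpolation=cv2.INTER_CUBIC))
E
```

```text
[ 494.51346124 -215.51867465  140.764805  ] [6.71746151 1.66063088 0.24029553] 24.895988629910068
```

View pics/w4.png

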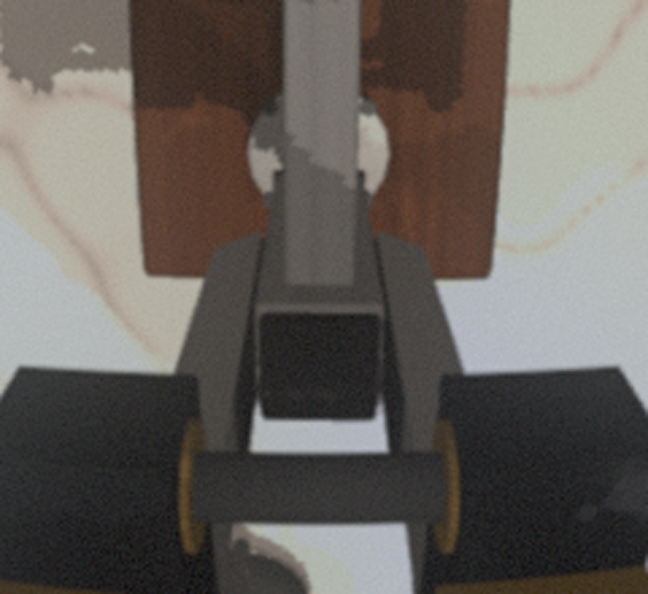

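The cap sits at the same place in the image, crop (320,362), although the camera dropped about 10 mm. So the sleeve slid about 9.5 mm with the fingers and the button is caught. Letting go and rising.

Emit:
drive_tool(
  steps=[
    {"delta_pos": [0, 0, 0], "yaw": 0, "hand": 40},
    {"delta_pos": [0, 0, 0], "yaw": 0, "hand": 50},
    {"delta_pos": [0, 0, 0], "yaw": 0, "hand": 60},
    {"delta_pos": [0, 0, 0], "yaw": 0, "hand": 60},
    {"delta_pos": [0, 0, 15], "yaw": 0, "hand": 60},
  ],
)

```text
clock: 5.1
eef_pos: [492.8, -215.1, 153.2]
eef_rot: [-3.138, -0.003, 1.941]
wrist_force: [0.0, -0.3, -1.1]
finger_gap: 54.5
```

Emit:
drive_tool(
  steps=[
    {"delta_pos": [0, 0, 15], "yaw": 0, "hand": 60},
    {"delta_pos": [0, 0, 20], "yaw": 0, "hand": 60},
    {"delta_pos": [0, 0, 20], "yaw": 0, "hand": 60},
    {"delta_pos": [0, 0, 4], "yaw": 0, "hand": 30},
    {"delta_pos": [0, 0, 0], "yaw": 0, "hand": 0},
  ],
)

```text
clock: 5.52
eef_pos: [494.2, -215.8, 215.4]
eef_rot: [3.14, 0.002, 1.941]
wrist_force: [0.1, 0.3, -1.2]
finger_gap: 50.0
```

```bash
python3 - <<'E'
from cell import manip
from h import *
s=manip.read_state();print(s["eef_pos"],s["wrist_force"],s["finger_gap"])
c=manip.camera("wrist"); np.savez("w5.npz",**c); cv2.imwrite("pics/w5.png",cv2.resize(c["frame"][130:350,140:380,::-1],None,fx=2.7,fy=2.7,interpolation=cv2.INTER_CUBIC))
E
```

```text
[ 494.19628071 -215.77384693  215.36476442] [ 0.14426353  0.27349134 -1.176129  ] 50.01848388553529
```

View pics/w5.png

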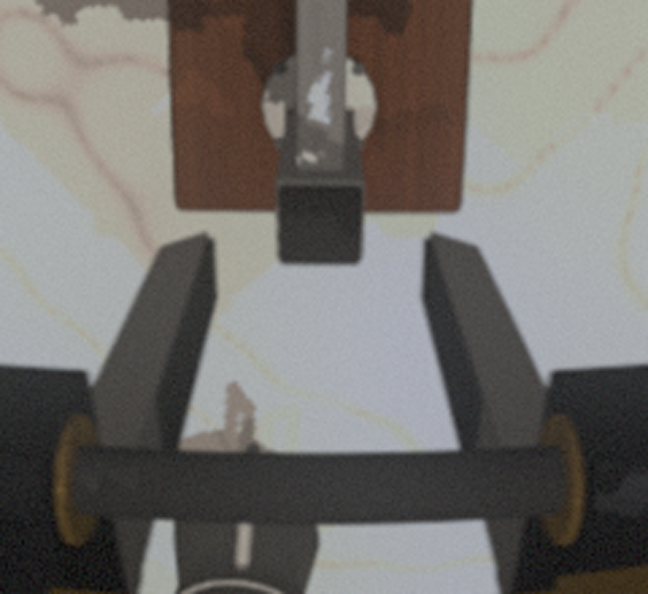

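The cap is free and the button is no longer showing beside it. Closing the fingers and coming down on the cap.

Emit:
drive_tool(
  steps=[
    {"delta_pos": [0, 0, 0], "yaw": 0, "hand": 0},
    {"delta_pos": [0, 0, 0], "yaw": 0, "hand": 0},
    {"delta_pos": [0, 0, 0], "yaw": 0, "hand": 0},
    {"delta_pos": [0, 0, 0], "yaw": 0, "hand": 0},
    {"delta_pos": [0, 0, -10], "yaw": 0, "hand": 0},
  ],
  squeeze=20,
)

```text
clock: 5.98
eef_pos: [494.4, -215.8, 205.3]
eef_rot: [3.14, 0.002, 1.941]
wrist_force: [-0.2, -0.3, -0.2]
finger_gap: 12.9
```

Emit:
drive_tool(
  steps=[
    {"delta_pos": [0, 0, -6], "yaw": 0, "hand": 0},
    {"delta_pos": [0, 0, -3], "yaw": 0, "hand": 0},
    {"delta_pos": [0, 0, -1.5], "yaw": 0, "hand": 0},
    {"delta_pos": [0, 0, 0], "yaw": 0, "hand": 0},
  ],
)

```text
clock: 6.32
eef_pos: [493.8, -215.5, 193.4]
eef_rot: [-3.141, -0.001, 1.941]
wrist_force: [-0.2, 0.3, 0.6]
finger_gap: 0.6
```

Emit:
drive_tool(
  steps=[
    {"delta_pos": [0, 0, -1.5], "yaw": 0, "hand": 0},
    {"delta_pos": [0, 0, -1.5], "yaw": 0, "hand": 0},
    {"delta_pos": [0, 0, -1.5], "yaw": 0, "hand": 0},
    {"delta_pos": [0, 0, -1.5], "yaw": 0, "hand": 0},
  ],
)

```text
clock: 6.65
eef_pos: [494.0, -215.6, 188.3]
eef_rot: [3.141, 0.001, 1.941]
wrist_force: [-2.2, 0.8, 7.2]
finger_gap: 0.5
```

Emit:
drive_tool(
  steps=[
    {"delta_pos": [0, 0, -1.5], "yaw": 0, "hand": 0},
    {"delta_pos": [0, 0, -1.5], "yaw": 0, "hand": 0},
    {"delta_pos": [0, 0, -1.5], "yaw": 0, "hand": 0},
  ],
)

```text
clock: 6.9
eef_pos: [494.0, -215.6, 183.8]
eef_rot: [3.141, 0.001, 1.941]
wrist_force: [0.3, -0.5, -0.6]
finger_gap: 0.7
```

Emit:
drive_tool(
  steps=[
    {"delta_pos": [0, 0, -1], "yaw": 0, "hand": 0},
    {"delta_pos": [0, 0, -1], "yaw": 0, "hand": 0},
  ],
)

```text
clock: 7.07
eef_pos: [493.9, -215.5, 181.2]
eef_rot: [-3.141, -0.0, 1.941]
wrist_force: [-0.5, -0.7, -0.4]
finger_gap: 0.7
```

Emit:
drive_tool(
  steps=[
    {"delta_pos": [0, 0, -1], "yaw": 0, "hand": 0},
    {"delta_pos": [0, 0, -1], "yaw": 0, "hand": 0},
  ],
)

```text
clock: 7.23
eef_pos: [493.9, -215.5, 179.3]
eef_rot: [-3.142, -0.0, 1.941]
wrist_force: [-1.4, 0.2, 3.3]
finger_gap: 0.5
```

Emit:
drive_tool(
  steps=[
    {"delta_pos": [0, 0, -0.5], "yaw": 0, "hand": 0},
    {"delta_pos": [0, 0, 0], "yaw": 0, "hand": 0},
  ],
)

```text
clock: 7.4
eef_pos: [493.9, -215.5, 178.9]
eef_rot: [-3.142, -0.0, 1.941]
wrist_force: [-1.1, 0.7, 0.4]
finger_gap: 0.6
```

```bash
python3 - <<'E'
from cell import manip
from h import *
s=manip.read_state();print(s["eef_pos"],s["wrist_force"],s["finger_gap"])
c=manip.camera("wrist"); np.savez("w6.npz",**c); cv2.imwrite("pics/w6.png",cv2.resize(c["frame"][130:350,140:380,::-1],None,fx=2.7,fy=2.7,interpolation=cv2.INTER_CUBIC))
E
```

```text
[ 493.90031563 -215.5491362   178.94097051] [-1.09735924  0.7183335   0.36636466] 0.5595864727874145
```

View pics/w6.png

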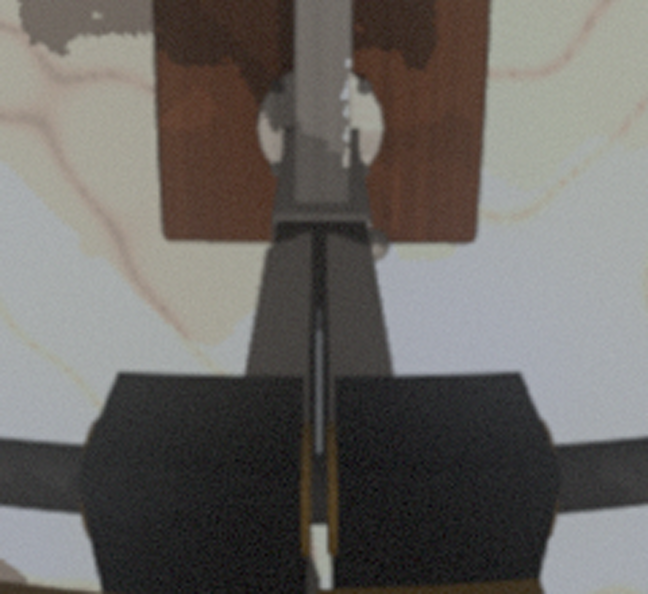

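The button tip now stands out beside the sleeve at crop (378,243), so it has snapped out. Next, the check push of about 10 N on the cap in small steps.

Emit:
drive_tool(
  steps=[
    {"delta_pos": [0, 0, -0.7], "yaw": 0, "hand": 0},
    {"delta_pos": [0, 0, 0], "yaw": 0, "hand": 0},
  ],
)

```text
clock: 7.62
eef_pos: [493.9, -215.5, 178.3]
eef_rot: [-3.142, 0.0, 1.941]
wrist_force: [-1.3, 1.0, 2.5]
finger_gap: 0.4
```

Emit:
drive_tool(
  steps=[
    {"delta_pos": [0, 0, -0.4], "yaw": 0, "hand": 0},
    {"delta_pos": [0, 0, 0], "yaw": 0, "hand": 0},
  ],
)

```text
clock: 7.78
eef_pos: [493.9, -215.5, 178.0]
eef_rot: [3.142, 0.0, 1.941]
wrist_force: [-2.2, 1.4, 4.6]
finger_gap: 0.3
```

Emit:
drive_tool(
  steps=[
    {"delta_pos": [0, 0, -0.4], "yaw": 0, "hand": 0},
    {"delta_pos": [0, 0, 0], "yaw": 0, "hand": 0},
  ],
)

```text
clock: 7.95
eef_pos: [494.0, -215.6, 177.9]
eef_rot: [3.141, 0.0, 1.941]
wrist_force: [-2.9, 2.0, 6.2]
finger_gap: 0.3
```

Emit:
drive_tool(
  steps=[
    {"delta_pos": [0, 0, -0.3], "yaw": 0, "hand": 0},
    {"delta_pos": [0, 0, 0], "yaw": 0, "hand": 0},
  ],
)

```text
clock: 8.12
eef_pos: [493.9, -215.6, 177.8]
eef_rot: [3.141, 0.0, 1.941]
wrist_force: [-3.6, 2.2, 9.3]
finger_gap: 0.7
```

Emit:
drive_tool(
  steps=[
    {"delta_pos": [0, 0, -0.1], "yaw": 0, "hand": 0},
    {"delta_pos": [0, 0, 0], "yaw": 0, "hand": 0},
    {"delta_pos": [0, 0, 0], "yaw": 0, "hand": 0},
    {"delta_pos": [0, 0, 0], "yaw": 0, "hand": 0},
    {"delta_pos": [0, 0, 0], "yaw": 0, "hand": 0},
  ],
)

```text
clock: 8.53
eef_pos: [493.9, -215.6, 177.8]
eef_rot: [3.141, 0.0, 1.941]
wrist_force: [-4.5, 1.0, 9.6]
finger_gap: 0.6
```

Emit:
drive_tool(
  steps=[
    {"delta_pos": [0, 0, 0], "yaw": 0, "hand": 0},
    {"delta_pos": [0, 0, 0], "yaw": 0, "hand": 0},
    {"delta_pos": [0, 0, 0], "yaw": 0, "hand": 0},
  ],
)

```text
clock: 8.78
eef_pos: [493.9, -215.6, 177.8]
eef_rot: [3.141, 0.0, 1.941]
wrist_force: [-3.4, 2.2, 10.9]
finger_gap: 0.5
```

It holds about 10 N without moving. Retreating and checking.

Emit:
drive_tool(
  steps=[
    {"delta_pos": [0, 0, 5], "yaw": 0, "hand": 0},
    {"delta_pos": [0, 0, 20], "yaw": 0, "hand": 0},
    {"delta_pos": [0, 0, 25], "yaw": 0, "hand": 0},
    {"delta_pos": [0, 0, 0], "yaw": 0, "hand": 40},
    {"delta_pos": [0, 0, 0], "yaw": 0, "hand": 60},
  ],
)

```text
clock: 9.2
eef_pos: [494.3, -215.7, 227.9]
eef_rot: [3.14, 0.002, 1.941]
wrist_force: [-0.1, -0.3, -0.8]
finger_gap: 10.6
```

```bash
python3 - <<'E'
from cell import manip
from h import *
s=manip.read_state();print(s["eef_pos"],s["wrist_force"],s["finger_gap"])
c=manip.camera("wrist"); np.savez("w7.npz",**c); cv2.imwrite("pics/w7.png",cv2.resize(c["frame"][100:260,150:370,::-1],None,fx=3.6,fy=3.6,interpolation=cv2.INTER_CUBIC))
t=manip.camera("side"); cv2.imwrite("pics/side7.png",cv2.resize(t["frame"][120:225,215:345,::-1],None,fx=5.5,fy=5.5,interpolation=cv2.INTER_CUBIC))
a=load("side0.npz")["frame"].astype(int);d=(abs(a-t["frame"]).max(2)>40); print(d[:,150:330].sum())
# cap width -> height
z=c["range_z"]; f=c["frame"]
g=(f.max(2)<70).astype(np.uint8); g[:160]=0;g[:,:235]=0;g[:,290:]=0;g[260:]=0
k=max(cv2.findContours(g,cv2.RETR_EXTERNAL,cv2.CHAIN_APPROX_NONE)[0],key=cv2.contourArea);x,y,w,h=cv2.boundingRect(k);print(x,y,w,h)
K,p,A=cam(c);uu,vv=x+w//2,y+h//2
_,r=ray(c,uu,vv,True); dz=z[vv-4:vv+4,uu-4:uu+4].mean(); P=p+r*dz/(A.T@r)[2]; print("cap top",P)
_,r=ray(c,uu,vv,True)
E
```

```text
[ 494.29399456 -215.68599615  227.92108229] [-0.14581291 -0.28826373 -0.78352026] 10.587064005632389
3337
244 188 28 28
cap top [ 494.14688868 -214.16606768  159.97883225]
```

View pics/w7.png

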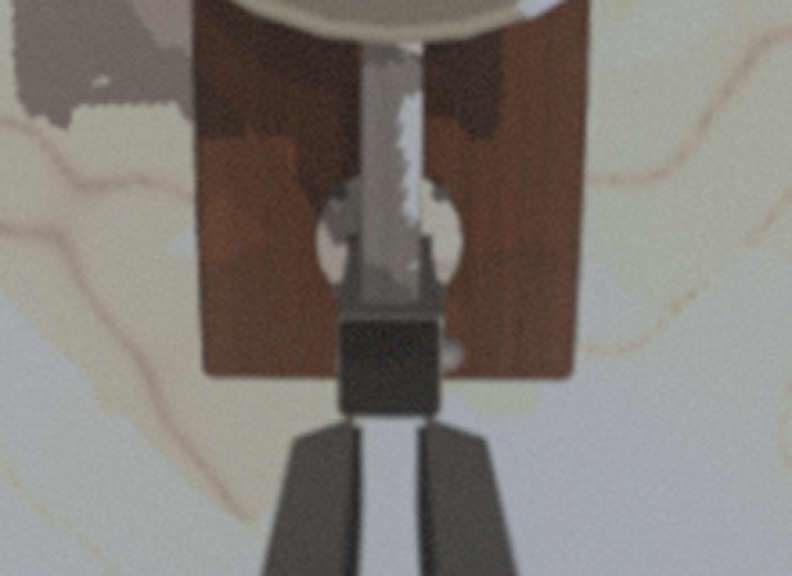

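View pics/side7.png

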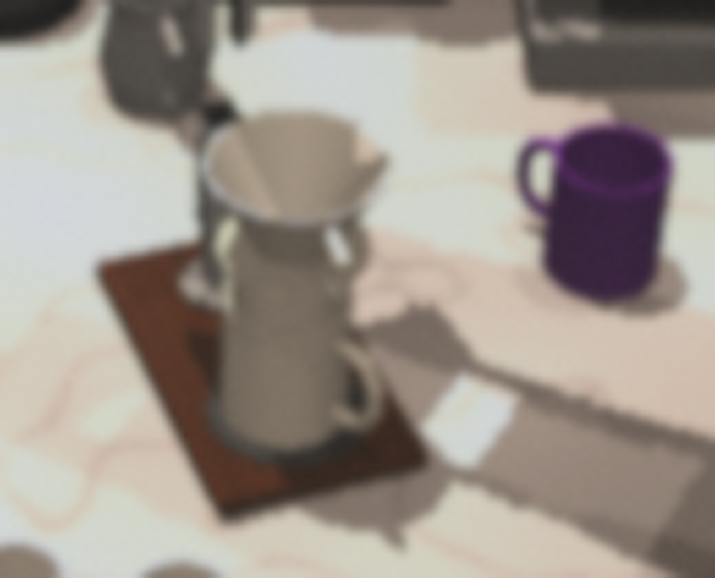

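The button stands proud at crop (452,352). The cap top is at about 160–162 mm. In the side view the dripper is lower and the mug has not moved. The robot is clear of everything, so I'm handing in.

```bash
python3 -c "
from cell import manip
print(manip.sign_off())"
```

```text
the job is handed in; nothing more can be done
None
```

The dripper is one hole lower and locked, and the job was handed in at about 9.3 s.

**What I did**
- I pinched the button flush (finger gap 24.9 mm) and pulled the sleeve down about 9.5 mm. The pull reached about 27 N, then dropped away as the button went under the hole's edge.
- I let go, closed the fingers and pushed the cap gently down the rest of the way.
- With the button visibly out, I pressed the cap with about 10 N (9.3 to 10.9 N read) for roughly 0.7 s. It held without moving.

**Last checks**
- **Button:** it stands proud beside the sleeve in the last wrist picture.
- **Cap height:** depth gave a cap top of 160 mm and the fingertip contact about 161 to 162 mm, against the 162 mm expected. The difference is within the 2 mm calibration.
- **Mug and surroundings:** in the side picture the mug is where it was, and the dripper is lower. A plain image difference was no use because of the robot's moving shadow, so I judged this by eye in a crop around the stand. The robot was about 50 mm clear of the cap when I handed in.
- **Not rechecked:** I took no final picture of the tray, cups, jug, canister, bottle or box. The gripper stayed high on the way over and came down only at the post.

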